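# Unlock the parts case with its key

### The arm

A 6-joint arm with a two-finger parallel gripper is mounted at the origin on the work surface; the furniture and walls round the work are solid. World frame = base frame: x ahead of the robot, y to its left, z up, the work surface at z = 0. Lengths are in m, angles in degrees, forces in N, time in s.
With the tool pointing down it reaches from about 0.35 to 0.875 m from the base axis. Payload 4.2 kg.
Tool frame: the origin (TCP) lies midway between the tips of the shut fingers; the grasp point (between the pads) lies 19 mm behind it; z points along the fingers, y is the line along which they close (so a half turn about z gives the same grasp; the last joint's range is limited). The gripper opens to 87 mm and grips with 3 to 60 N. Pads are 19 mm wide; open, the fingers measure 117 mm over their backs; the gripper's body (75 mm by 190 mm) begins 51 mm behind the grasp point.
Start: joints at [-53.938, 22.042, 0.453, 0, -68.411, -14.817], TCP at [0.226, -0.582, 0.223] pointing down, gripper open.
Joint ranges: [-179.83, 179.83], [-69.29, 118.12], [-61.27, 80.66], [-181.25, 117.63], [-171.15, -9.14], [-177.46, 177.46]. Speed limits (degrees/s): [159.86, 159.86, 180, 180, 180, 180].

### API

Orientations are given as [roll, pitch, yaw] about the fixed x, y, z axes, in that order (R = Rz(yaw) Ry(pitch) Rx(roll)).
In Python, from workcell import env gives the robot as it stands. The module is installed in compiled form; this text tells all that it offers. Calls block until the motion is done:
- env.goto(position, orientation): joint-space move of the TCP to a pose.
- env.move_straight(position, rotation=None, rate=0.15, force_limit=None): straight line of the TCP; rotation=None keeps the orientation; rate is the mean speed in m/s. With force_limit (N) it stops when the force on the tool has changed by that much, and returns True; else False.
- env.set_joints(angles): joint-space move.
- env.gripper_to(opening, grasp_force=None): opening from 0.0 (shut) to 1.0 (fully open); grasp_force is the grip in N (None keeps the last); returns when the fingers have stopped.
- env.dwell(seconds).
- env.inverse_kinematics(position, orientation): joint angles nearest the present ones, or None.
- env.read_state(): the state.
- env.grab_frame(name): name is "side" or "top"; returns a dict with "image" (384x512x3 uint8, blue, green, red), "fx", "fy", "cx", "cy" (pixels), "position" and "orientation" of the camera in the world. Camera axes: x right, y up, looking along -z (the intrinsics and any distortion apply to the point x, -y, -z); pixel columns grow to the right and rows downward; lengths in m; the calibration is good to about 2 mm. A picture is of the moment at which its call begins. There is no depth.
A pose or a line that the arm cannot do raises env.Unreachable and nothing moves.
- env.close_job(): hands the job in; it is judged then, once.
Trained networks look in a picture, given as the dict that the camera call returned (one of the last four; its "shot" number tells which), for a name from the list of things; names that differ only in an ending like _2 or _b are one class to them, and where a whole thing is asked for, a point or a joint stands for the part that bears it (a point fixed in the world has none). Each returns a list of dicts, best first, with "score" (0 to 1); they miss things now and then, are a little off and sometimes report something else, mostly with a low value. They report only what shows in the picture. A call takes as long as a camera call. They do not tell look-alikes from the thing itself.
- env.search_frame(picture, thing): "xyz" ([x, y, z] in m, in world coordinates, good to about 4 mm: the middle of the surface that is visible of it).
- env.trace(picture, thing): "mask" (384x512 bool, what is visible of it).
The state is a dict: "clock": time; "joint_positions": joint angles; "qvel": joint speeds; "joint_torque": joint torques, N m; "position": TCP position; "tool_rot": TCP orientation; "force": force on the tool from outside, world axes, zero at the start; "wrist_torque": the same for the moment, N m; "opening": opening from 0.0 (shut) to 1.0 (fully open); "finger_force": force on a finger pad.
Only numpy, scipy, OpenCV 4.12 (cv2) and the standard library are available. Lean on these libraries where they do the work, as an engineer would, in place of code of your own. Each camera call takes 0.05 s, during which the arm holds its last target. There are 200 camera calls.

### The job

Take the orange key out of its wooden stand, feel for the keyway of the grey parts case's lock and push the key fully home without forcing it. Then turn it clockwise until the bolt lets go and the blue lid springs up, and leave the key in the lock; do not shift the mug or the tin.

Things in the scene. Friction and masses are not known exactly. Their poses are not given: they have to be found in the camera images.
- key_bow (a point): Centre of the key's orange bow, where to grip it: 10 mm thick along this frame's x, 26 mm wide along y, 36 mm high along z. The key stands upright in its stand, blade down. Under the bow a steel collar 12 x 20 x 4 mm, its underside 22 mm below this point; under that the blade, 5 mm (x) by 14 mm (y), 20 mm long. About 50 g; the same after a half turn about z.
- key_tip (a point): Foot of the key's blade, on its axis, 42 mm below the centre of the bow; same axes. When the key is home its collar rests on the barrel face and this point is 20 mm below the face. The barrel with its face gives downwards on a spring, 2 N per mm, up to 4 mm, and springs back up when the blade drops into the slot.
- key_stand: Fixed dark wooden block 50 x 44 x 30 mm with a loose slot 24 mm deep that holds the key; origin at the centre of its underside.
- case: Fixed grey steel case 220 (x) x 160 (y) x 50 mm high, origin at the centre of its underside. The -x side is a flat deck with the lock: an upright round steel housing, 51 mm diameter, top 80 mm above the case's underside, rim 6 mm wide, round a brass barrel with the keyway. The +x side has a blue lid, 125 mm long, hinged at the +x edge. Over 30 N between key and case is forcing it.
- lock_mark (a point): Nominal centre of the lock face, at the face's height; axes as the case. The lock is fitted with play: the real keyway lies up to 3.5 mm off along case x and up to 3.5 mm along y, differently each time, at the case's yaw; find it by feel. It is a slot 7 mm (x) by 16 mm (y), 22 mm deep. Pushed sideways by more than about 8 N the lock shifts in its seat and stays there.
- lock_plug (a joint): Turn of the lock barrel by the key, rad: 0 locked (keyway along case y), grows clockwise seen from above, hard stop at 1.5; the hidden bolt lets go at about 1.0. Stiff by about 0.05 N m at most; stays where it is left.
- lid (a joint): Opening of the blue lid, rad: 0 shut, springs to about 0.23 by itself when the bolt lets go (its front edge rises about 30 mm, staying below the grip of the key).
- mug: White coffee mug, 78 x 116 x 97 mm, a loose bystander; origin at its underside.
- tin: Round white tin, 90 mm diameter, 32 mm high, a loose bystander; origin at the centre of its underside.
There are look-alikes about, which are no part of the job. There is more than one size of the key_stand; the job needs the middle-sized.

How it is judged:
By the outcome, as a careful person would: the job done as asked, in the order asked, and still so for the second after the job is handed in, with the robot touching nothing.
It also fails if it takes over 58 s, if anything falls off the work surface, if the arm or the gripper's body presses on something with over 40 N, if the wrist force passes 120 N, or if a joint passes its speed limit or range.

## Working session

There is one attempt and no reset: what is moved stays moved. The work goes in short steps, each a Python script; the robot and the scene stay as the last script left them, time stands still between calls to the robot, and variables do not carry over. Pictures are saved under pics/ and viewed, at most 10 in all, crops included, and the job is handed in when it is done.

```bash
mkdir -p pics
python3 - <<'E'
from workcell import env
import cv2,numpy as np
np.set_printoptions(precision=4,suppress=True)
ims=[]
for n in ("side","top"):
    f=env.grab_frame(n); cv2.imwrite(f"pics/{n}0.png",f["image"])
    print(n,[f[k] for k in f if k!="image"])
    for t in("key_bow","key_stand","case","lock_mark","lid","mug","tin"):
        try:
            print(t,[(np.round(d["xyz"],4).tolist(),round(float(d["score"]),2)) for d in env.search_frame(f,t)])
        except Exception as e: print(t,e)
print(env.read_state())
E
```

```text
side [493.4750887443641, 493.4750887443641, 255.36336659892066, 188.260595940876, array([0.0259, 0.4301, 0.91  ]), array([  36.1133,   -1.0093, -122.7044]), 1]
key_bow [([0.5025, 0.2184, 0.0522], 0.7), ([0.5402, -0.0738, 0.046], 0.41)]
key_stand [([0.399, 0.1907, 0.0381], 0.87), ([0.492, 0.2244, 0.0308], 0.71), ([0.4897, 0.1395, 0.0195], 0.51), ([0.5419, -0.0686, 0.0464], 0.39)]
case [([0.4904, -0.0694, 0.0486], 0.87), ([0.5004, 0.2173, 0.0583], 0.39)]
lock_mark [([0.483, -0.0659, 0.0483], 0.96)]
lid [([0.5413, -0.0688, 0.0471], 0.58)]
mug [([0.6498, 0.1276, 0.0597], 0.56)]
tin []
top [459.8739737892276, 459.8739737892276, 259.3755041087448, 190.08765989864406, array([0.3864, 0.0989, 1.0755]), array([  9.0716,  -0.3511, -90.7468]), 2]
key_bow []
key_stand [([0.4046, 0.1789, 0.0437], 0.91), ([0.498, 0.1372, 0.0195], 0.7), ([0.5, 0.2166, 0.0264], 0.69)]
case [([0.4966, -0.0813, 0.0534], 0.98)]
lock_mark [([0.4971, -0.0852, 0.0506], 0.61)]
lid [([0.5475, -0.0755, 0.0503], 0.85)]
mug [([0.6671, 0.129, 0.0429], 0.9)]
tin [([0.6415, 0.276, 0.0337], 0.8), ([0.4919, -0.0821, 0.0479], 0.16)]
{'clock': 0.8, 'joint_positions': array([-53.9394,  22.0409,   0.4526,  -0.0018, -68.4132, -14.8169]), 'qvel': array([-0.0585, -0.0032,  0.0668, -0.054 , -0.0069,  0.079 ]), 'joint_torque': array([ -0.0001, -39.041 ,  18.7613,   4.224 ,   0.0155,  -0.    ]), 'position': array([ 0.2265, -0.5825,  0.2226]), 'tool_rot': array([ 179.9982,    0.0013, -158.7569]), 'force': array([-0.5348, -0.2148, -0.5957]), 'wrist_torque': array([ 0.0603, -0.0076, -0.0482]), 'finger_force': 0.0, 'opening': 1.001174342955313}
```

View pics/top0.png

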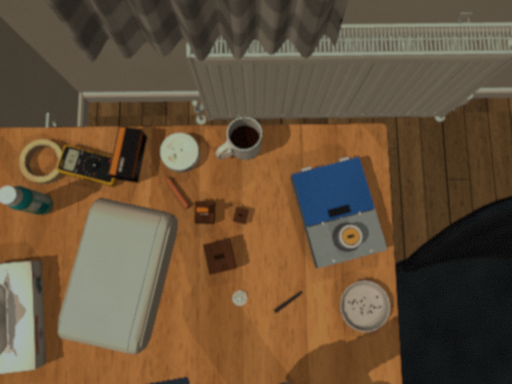

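View pics/side0.png

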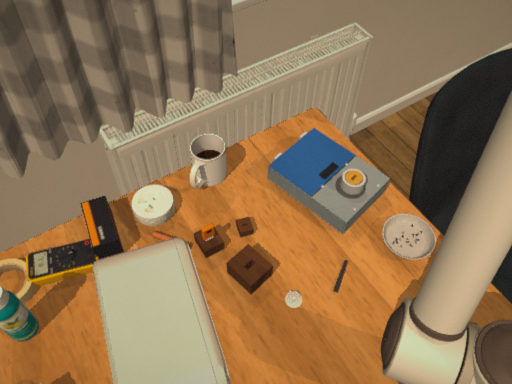

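```bash
cat > h.py <<'E'
from workcell import env
import cv2,numpy as np
from scipy.spatial.transform import Rotation as R
np.set_printoptions(precision=4,suppress=True)
def Rc(f): return R.from_euler('xyz',f["orientation"],degrees=True).as_matrix()
def back(f,u,v,z):
    d=Rc(f)@np.array([(u-f["cx"])/f["fx"],-(v-f["cy"])/f["fy"],-1.])
    p=np.array(f["position"]); return p+d*(z-p[2])/d[2]
def proj(f,P):
    q=(np.atleast_2d(P)-f["position"])@Rc(f)
    return np.c_[f["cx"]+f["fx"]*q[:,0]/-q[:,2], f["cy"]+f["fy"]*q[:,1]/q[:,2]]
def crop(f,u,v,w=32,s=9):
    return cv2.resize(f["image"][v-w:v+w,u-w:u+w],None,fx=s,fy=s,interpolation=cv2.INTER_CUBIC)
E
python3 - <<'E'
from h import *
import pickle
fr={n:env.grab_frame(n) for n in("side","top")}
pickle.dump(fr,open("fr.pkl","wb"))
s,t=fr["side"],fr["top"]
S=lambda f,u,v,w:cv2.resize(crop(f,u,v,w),(300,300))
im=np.vstack([np.hstack([S(t,205,212,20),S(t,340,215,62)]),np.hstack([S(s,208,238,20),S(s,328,180,62)])])
cv2.imwrite("pics/crops.png",im)
E
```

```text
(no output)
```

View pics/crops.png

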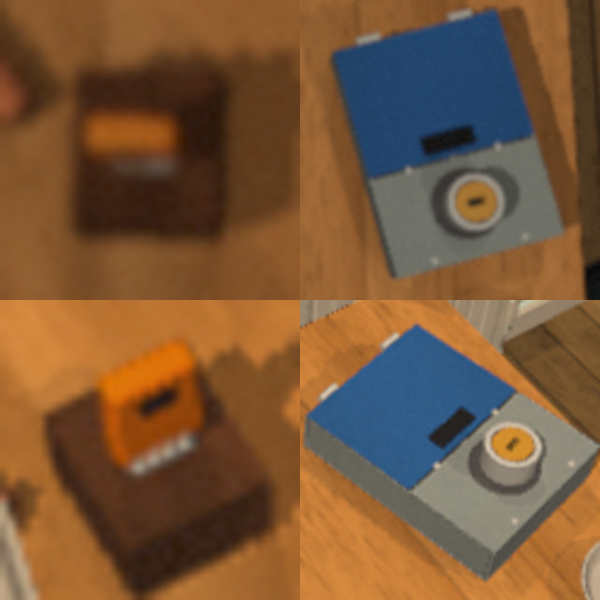

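```bash
cat > fit.py <<'E'
from h import *
import pickle
from scipy.optimize import minimize
def hullmask(f,P,k=8):
    m=np.zeros((384,512),np.uint8)
    c=cv2.convexHull(((proj(f,P)+0)*16).astype(np.int32))
    big=np.zeros((384*4,512*4),np.uint8)
    c=cv2.convexHull(((proj(f,P)+.5)*4*16-8).round().astype(np.int32))
    cv2.fillConvexPoly(big,c,255,cv2.LINE_AA,4)
    return cv2.resize(big,(512,384),interpolation=cv2.INTER_AREA)/255.
def fit(fs,ms,pts,x0,step):
    cost=lambda x:sum(np.abs(hullmask(f,pts(x))-m).sum()/m.sum() for f,m in zip(fs,ms))
    sim=np.vstack([x0]+[np.array(x0)+np.eye(len(x0))[i]*step[i] for i in range(len(x0))])
    r=minimize(cost,x0,method="Nelder-Mead",options=dict(initial_simplex=sim,xatol=1e-5,fatol=1e-5,maxiter=300))
    return r.x,r.fun
def box(lo,hi):
    return np.array([[a,b,c] for a in(lo[0],hi[0]) for b in(lo[1],hi[1]) for c in(lo[2],hi[2])])
def place(P,x,y,yaw,z=0): return P@R.from_euler('z',yaw,degrees=True).as_matrix().T+[x,y,z]
def colmask(f,lo,hi,win):
    h=cv2.inRange(cv2.cvtColor(f["image"],cv2.COLOR_BGR2HSV),lo,hi); m=np.zeros_like(h)
    u,v,w=win; m[v-w:v+w,u-w:u+w]=h[v-w:v+w,u-w:u+w]; return m
def hull(m):
    n,l,st,_=cv2.connectedComponentsWithStats(m); i=1+st[1:,4].argmax()
    o=np.zeros_like(m); cv2.fillConvexPoly(o,cv2.convexHull(np.argwhere(l==i)[:,::-1].astype(np.int32)),1); return o.astype(float)
E
python3 - <<'E'
from fit import *
fr=pickle.load(open("fr.pkl","rb")); S,T=fr["side"],fr["top"]
for fs in([S],[T],[S,T]):
    W={id(S):(208,238,20),id(T):(205,212,20)}
    ms=[hull(colmask(f,(5,190,105),(20,255,255),W[id(f)])) for f in fs]
    print("bow",[m.sum() for m in ms],fit(fs,ms,lambda x:place(box((-.005,-.013,.034),(.005,.013,.07)),*x),(.5,.217,5.),(.01,.01,10)))
    W={id(S):(328,180,66),id(T):(340,215,66)}
    ms=[hull(colmask(f,(100,120,40),(125,255,255),W[id(f)])) for f in fs]
    print("case",[m.sum() for m in ms],fit(fs,ms,lambda x:place(box((-.015,-.08,.05),(.11,.08,.05)),*x),(.5,-.07,10.),(.01,.01,10)))
    W={id(S):(353,178,18),id(T):(349,237,18)}
    ms=[hull(colmask(f,(12,110,110),(28,255,255),W[id(f)])) for f in fs]
    a=np.linspace(0,6.283,40); C=np.c_[np.cos(a),np.sin(a),0*a]
    print("disc",[m.sum() for m in ms],fit(fs,ms,lambda x:C*x[2]+[x[0],x[1],.08],(.45,-.09,.0195),(.01,.01,.003)))
E
```

```text
bow [np.float64(336.0)] (array([ 0.5104,  0.2156, -0.4994]), np.float64(0.4268207282913165))
case [np.float64(2950.0)] (array([ 0.4988, -0.0845, 14.2703]), np.float64(0.04286208042539049))
disc [np.float64(207.0)] (array([ 0.4416, -0.1025,  0.0191]), np.float64(0.0759117173439424))
bow [np.float64(65.0)] (array([0.5074, 0.2208, 0.4546]), np.float64(0.3630769230769231))
case [np.float64(3770.0)] (array([ 0.5   , -0.0862, 14.1853]), np.float64(0.03847402090809799))
disc [np.float64(234.0)] (array([ 0.4425, -0.1042,  0.0183]), np.float64(0.05641025641025642))
bow [np.float64(336.0), np.float64(65.0)] (array([0.5071, 0.2188, 0.6699]), np.float64(0.7948351648351648))
case [np.float64(2950.0), np.float64(3770.0)] (array([ 0.4993, -0.0856, 14.3111]), np.float64(0.09006081313971437))
disc [np.float64(207.0), np.float64(234.0)] (array([ 0.4423, -0.1039,  0.0185]), np.float64(0.17750963633316574))
```

Run:
```python
from fit import *
fr=pickle.load(open("fr.pkl","rb")); S,T=fr["side"],fr["top"]
for f,(u,v,w) in((S,(210,238,16)),(T,(205,212,12))):
    hsv=cv2.cvtColor(f["image"],cv2.COLOR_BGR2HSV)
    print("bow px",hsv[v-8 if f is S else v-3:v+2,u-3:u+1].reshape(-1,3)[::3].tolist(),"wood",hsv[v-30,u].tolist(),hsv[v+35,u-20].tolist())
for fs in([S],[T],[S,T]):
  for st in (205,220):
    W={id(S):(208,234,14),id(T):(205,212,12)}
    ms=[hull(colmask(f,(5,st,95),(16,255,255),W[id(f)])) for f in fs]
    print("bow",st,[m.sum() for m in ms],fit(fs,ms,lambda x:place(box((-.005,-.013,.034),(.005,.013,.07)),*x),(.5,.217,5.),(.01,.01,10)))
x=fit([S,T],ms,lambda x:place(box((-.005,-.013,.034),(.005,.013,.07)),*x),(.5,.217,5.),(.01,.01,10))[0]
out=[]
for f,m,(u,v) in zip((S,T),ms,((208,238),(205,212))):
    q=dict(f); q["image"]=f["image"].copy(); a=crop(q,u,v,20,15)
    for M,c in((m,(0,255,0)),(hullmask(f,place(box((-.005,-.013,.034),(.005,.013,.07)),*x)),(255,0,0))):
        k=cv2.resize((M[v-20:v+20,u-20:u+20]*255).astype(np.uint8),(600,600)); 
        cv2.drawContours(a,cv2.findContours((k>127).astype(np.uint8),0,2)[0],-1,c,2)
    out.append(cv2.resize(a,(400,400)))
cv2.imwrite("pics/bow.png",np.hstack(out))
```

```text
bow px [[13, 238, 148], [8, 163, 50], [4, 102, 40], [6, 136, 60], [11, 208, 93], [13, 237, 145], [12, 238, 147], [13, 239, 145], [13, 241, 146], [12, 175, 144], [11, 147, 151], [13, 94, 162], [14, 92, 153], [13, 87, 97]] wood [14, 187, 180] [20, 70, 193]
bow px [[14, 212, 165], [14, 214, 161], [14, 217, 161], [14, 213, 140], [13, 195, 107], [11, 177, 118], [11, 126, 95]] wood [15, 168, 161] [14, 170, 141]
bow 205 [np.float64(177.0)] (array([0.5056, 0.2191, 0.9438]), np.float64(0.10940511797939516))
bow 220 [np.float64(169.0)] (array([0.505 , 0.2194, 3.5256]), np.float64(0.14802181227520594))
bow 205 [np.float64(64.0)] (array([ 0.5072,  0.2183, -4.1306]), np.float64(0.364828431372549))
bow 220 [np.float64(2.0)] (array([  0.5114,   0.2107, -48.0384]), np.float64(33.96078431372549))
bow 205 [np.float64(177.0), np.float64(64.0)] (array([ 0.5066,  0.2187, -1.2675]), np.float64(0.5008273789741886))
bow 220 [np.float64(169.0), np.float64(2.0)] (array([  0.5111,   0.2163, -46.5944]), np.float64(34.53930850446687))
```

View pics/bow.png

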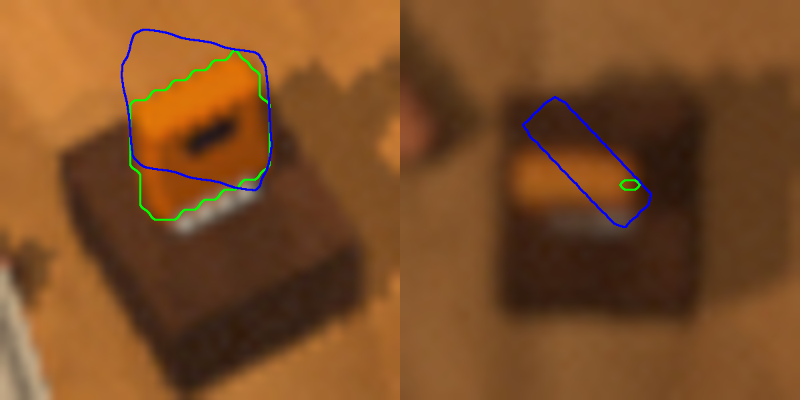

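Run:
```python
from h import *
x,y=.506,.2188
q=env.inverse_kinematics([x,y,.13],[180,0,-90]); print(q)
env.gripper_to(0.5,40)
env.goto([x,y,.13],[180,0,-90])
print(env.move_straight([x,y,.038],rate=.1,force_limit=6))
s=env.read_state(); print(s["position"],s["clock"],s["force"])
env.gripper_to(0.0,40)
s=env.read_state(); print(s["position"],s["clock"],s["force"],s["opening"]*87,s["finger_force"],s["wrist_torque"])
env.move_straight([x,y,.15],rate=.1)
s=env.read_state(); print(s["position"],s["tool_rot"],s["clock"],s["force"],s["opening"]*87,s["finger_force"])
import pickle
fr={n:env.grab_frame(n) for n in("side","top")}; pickle.dump(fr,open("fr2.pkl","wb"))
out=[]
for n in fr:
    u,v=proj(fr[n],[x,y,.135])[0].astype(int); out.append(cv2.resize(crop(fr[n],u,v,32),(400,400)))
cv2.imwrite("pics/grip.png",np.hstack(out))
```

```text
[ 40.2344  19.8638 -17.4058   0.     -52.7304 -40.2344]
False
[0.5065 0.2191 0.0386] 5.9417 [0.639  0.7127 0.2926]
[0.506  0.2188 0.0381] 6.6167 [-0.2323 -0.9689  0.9188] 9.321600586393561 40.00036611221731 [0.043  0.2544 0.008 ]
[0.5055 0.2185 0.1492] [179.9167  -0.0524 -90.0104] 7.8833 [-0.4415 -0.2244 -1.0064] 9.713147609929642 39.999725902453065
```

View pics/grip.png

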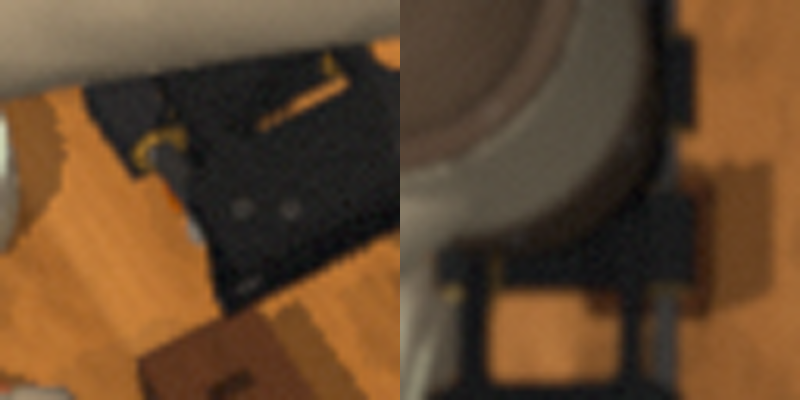

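Run:
```python
from h import *
p=[.4423,-.1039,.22]
env.goto(p,[180,0,-142])
s=env.read_state(); print(s["position"],s["tool_rot"],s["clock"],s["joint_positions"])
f=env.grab_frame("side")
import pickle; pickle.dump((f,s),open("fr3.pkl","wb"))
c=s["position"]; M=R.from_euler('xyz',s["tool_rot"],degrees=True).as_matrix()
u,v=proj(f,c)[0].astype(int); w=24;k=16
a=crop(f,u,v,w,k)
def line(P,col):
    q=((proj(f,c+np.array(P)@M.T)-[u-w,v-w]+.5)*k).astype(int); cv2.polylines(a,[q.reshape(-1,1,2)],True,col,1)
z0=.008
line([[-.007,0,z0],[.007,0,z0],[.007,0,z0+.02],[-.007,0,z0+.02]],(0,255,0))
line([[-.013,0,z0-.04],[.013,0,z0-.04],[.013,0,z0-.004],[-.013,0,z0-.004]],(255,0,255))
cv2.imwrite("pics/hand.png",cv2.resize(a,(600,600)))
```

```text
[ 0.4427 -0.1034  0.2198] [ 179.9899   -0.0027 -141.9329] 9.2583 [  7.4336   5.3391 -22.4712  -0.0082 -62.1972 -59.3627]
```

View pics/hand.png

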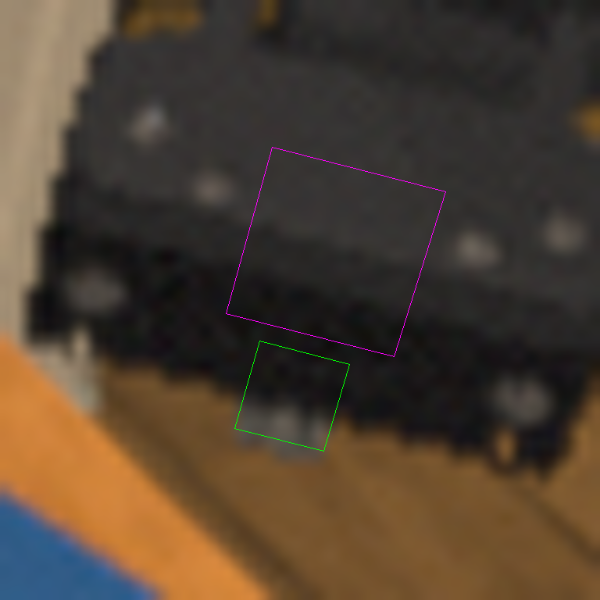

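```bash
cat > lk.py <<'E'
from h import *
YAW=14.25; O=[180,0,YAW-90]
C0=np.array([.4423,-.1039]); Rz=R.from_euler('z',YAW,degrees=True).as_matrix()[:2,:2]
def at(d,z): return [*(C0+Rz@np.array(d)),z]
def st(tag=""):
    s=env.read_state(); d=Rz.T@(s["position"][:2]-C0)*1e3
    F=s["force"].copy(); F[:2]=Rz.T@F[:2]
    print(tag,"d_mm",d,"z",round(s["position"][2]*1e3,2),"Fcase",F,"t",round(s["clock"],2)); return d/1e3,s["position"][2],F
E
python3 - <<'E'
from lk import *
env.goto(at((0,0),.125),O); env.dwell(.2); _,_,F0=st("hover")
hit=env.move_straight(at((0,0),.100),rate=.015,force_limit=4)
print(hit); _,z,F=st("touch")
np.save("F0.npy",F0)
E
```

```text
hover d_mm [0.3488 0.044 ] z 125.37 Fcase [ 0.0495  0.5818 -0.7691] t 10.57
False
touch d_mm [ 0.0652 -0.007 ] z 100.08 Fcase [-0.2172  0.41   -1.4252] t 12.39
```

Run:
```python
from lk import *
print(env.move_straight(at((0,0),.082),rate=.015,force_limit=5)); env.dwell(.1); st("down")
```

```text
True
down d_mm [ 0.0003 -0.0581] z 84.76 Fcase [-0.8867  0.7509  4.3566] t 13.45
```

Run:
```python
from lk import *
env.move_straight(at((0,0),.0863),rate=.02); env.dwell(.1); st("relax")
for v in((.003,0),(-.003,0),(0,.003),(0,-.003)):
    h=env.move_straight(at(v,.0863),rate=.006,force_limit=2.5); st(f"{v} {h}")
    env.move_straight(at((0,0),.0863),rate=.02)
st("back")
```

```text
relax d_mm [ 0.0813 -0.0332] z 86.24 Fcase [-0.4053  0.4031  0.9862] t 13.82
(0.003, 0) True d_mm [1.3296 0.0655] z 85.89 Fcase [-0.4471 -0.9528  2.1215] t 14.28
(-0.003, 0) True d_mm [-0.6086 -0.0777] z 86.6 Fcase [ 0.6613 -0.1231  1.1653] t 14.94
(0, 0.003) True d_mm [-0.1752  1.2321] z 86.32 Fcase [ 0.1003 -1.2104  1.593 ] t 15.56
(0, -0.003) True d_mm [-0.0517 -1.0077] z 86.07 Fcase [0.8619 1.5269 2.4748] t 16.17
back d_mm [ 0.0897 -0.1877] z 86.36 Fcase [ 0.0379 -0.4587  0.9025] t 16.42
```

Run:
```python
from lk import *
c=at((.00035,.0001),.0863)
env.move_straight(c,rate=.02)
for a in range(8,73,8):
    env.move_straight(c,[180,0,YAW-90-a]); s=env.read_state()
    print(a,s["tool_rot"][2]-YAW+90,"F",s["force"],"T",s["wrist_torque"],"z",s["position"][2],"t",s["clock"])
    if np.hypot(*s["force"][:2])>5: print("STOP");break
f=env.grab_frame("side"); cv2.imwrite("pics/turn.png",crop(f,328,180,66,5))
print(env.search_frame(f,"lid")[:1])
```

```text
8 -7.850253283274824 F [ 0.5183 -0.8201  2.0726] T [ 0.0028  0.1449 -0.0104] z 0.08629518384263501 t 16.9583
16 -15.761187385687265 F [-0.5921 -0.3635  2.38  ] T [ 0.1129  0.1495 -0.0078] z 0.08627490195010795 t 17.25
24 -23.736074932362953 F [0.0626 1.1032 2.0756] T [0.2335 0.2102 0.0662] z 0.08626018149439144 t 17.5417
32 -31.725682700051024 F [-0.2666  0.5206  1.7643] T [0.2657 0.1622 0.0162] z 0.08628528804048233 t 17.8333
40 -39.718665830728526 F [-0.4038  1.4041  1.067 ] T [0.2758 0.1521 0.0267] z 0.08628810730842482 t 18.125
48 -47.72037750875384 F [-0.6257  1.3772  1.4827] T [0.3809 0.2298 0.0522] z 0.08627808349173167 t 18.4167
56 -55.71985343664309 F [-0.5374  0.9745  2.1066] T [0.4351 0.1494 0.0463] z 0.08627267836208856 t 18.7083
64 -63.72617865476167 F [0.0423 1.1212 1.6702] T [0.3512 0.1143 0.0488] z 0.08629458375469792 t 19.0
72 -71.71878569181541 F [0.2521 0.5953 2.2502] T [ 0.3691  0.0663 -0.0222] z 0.08630450181220631 t 19.2917
[{'xyz': [0.5406, -0.0558, 0.0596], 'score': 0.85}]
```

View pics/turn.png

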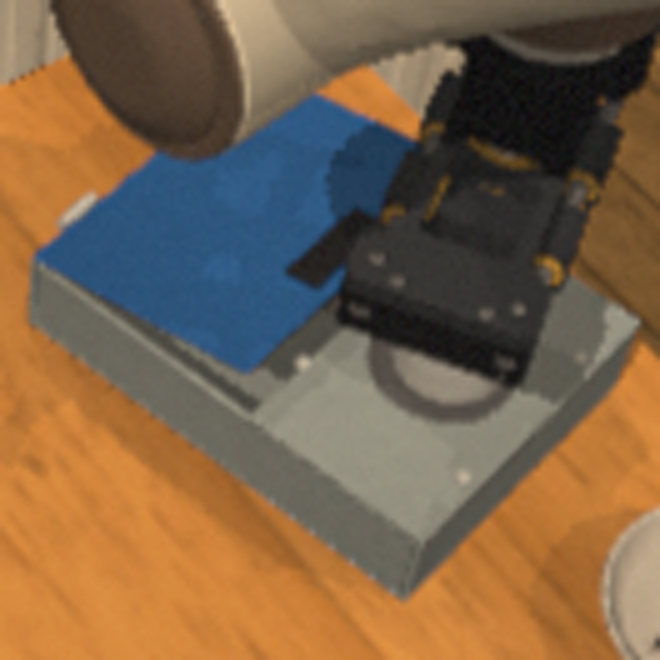

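Run:
```python
from lk import *
p=at((.00035,.0001),.087)
env.move_straight(p,rate=.01)
env.gripper_to(0.35); env.dwell(.2); st("open")
p[2]=.19; print(env.move_straight(p,rate=.08,force_limit=8)); st("up")
env.goto([.30,-.45,.25],[180,0,-140]); env.dwell(.3)
o=[]
for n,(u,v) in(("side",(328,180)),("top",(340,215))):
    f=env.grab_frame(n); o.append(cv2.resize(crop(f,u,v,66,3),(396,396)))
    for t in("key_bow","lid","mug","tin"): print(n,t,[(np.round(d["xyz"],3).tolist(),round(float(d["score"]),2)) for d in env.search_frame(f,t)][:2])
cv2.imwrite("pics/end.png",np.hstack(o)); st("end")
```

```text
open d_mm [0.3362 0.0939] z 86.99 Fcase [ 0.242   0.0726 -0.2826] t 20.53
False
up d_mm [-0.0003  0.184 ] z 189.44 Fcase [-0.2221  0.0051 -0.3199] t 21.98
side key_bow [([0.441, -0.102, 0.103], 0.63)]
side lid [([0.54, -0.071, 0.056], 0.68)]
side mug [([0.647, 0.129, 0.059], 0.59)]
side tin [([0.637, 0.278, 0.036], 0.59), ([0.541, -0.071, 0.059], 0.15)]
top key_bow []
top lid [([0.547, -0.077, 0.064], 0.85)]
top mug [([0.668, 0.131, 0.041], 0.8)]
top tin [([0.641, 0.28, 0.034], 0.86)]
end d_mm [-223.1685 -300.4327] z 250.0 Fcase [ 0.0758  0.0442 -0.2409] t 24.19
```

View pics/end.png

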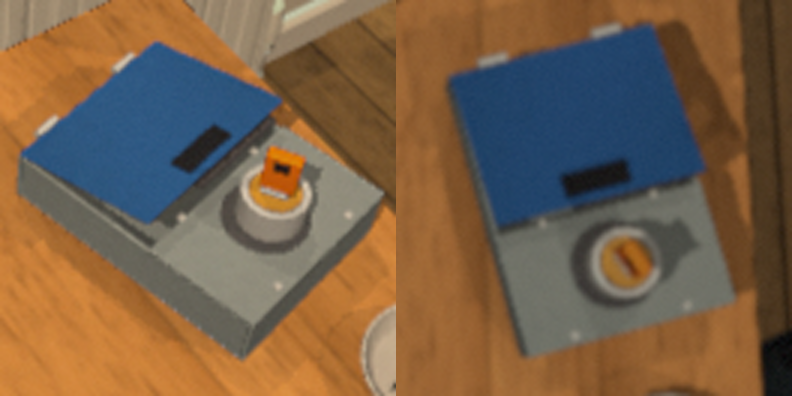

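The key stands in the lock with its collar on the brass face and is turned (side crop, about 283,175). The lid is up, the bow is at z 0.103 as expected, and the mug and tin have not moved. I'm handing in.

```bash
python3 -c "
from workcell import env
print(env.close_job())"
```

```text
the job is handed in; nothing more can be done
None
```

The key is fully home in the lock and turned about 72° clockwise, the blue lid has sprung open, the mug and tin did not move, and the job is handed in at about 24 s on the robot's clock.

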